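# Settle three rolling citrus fruits in the hollows of a wooden rest

### The job

Put the citrus away so that nothing can roll: the round orange-yellow fruit is sitting in the oval hollow that is meant for the lemon, so move it to one of the two round hollows, lay the lemon lengthwise in the oval hollow, and put the lime in the other round hollow. Set each fruit down gently, well seated in its hollow, without dropping it or letting it roll away, and leave the jigger, the muddler and the matchbox where they are.

Things in the scene. Friction and masses are not known exactly. Their poses are not given: they have to be found in the camera images.
- rest: Fixed wooden fruit rest: light board on a dark foot, 96 x 304 mm, wood top at z = 0.028. Origin: centre of its underside. y runs along the board, x across it, z up. Three shallow hollows in a row, 13 mm deep, each edged by a 5 mm brass bead with crest at z = 0.030: oval at y = +0.092, round at y = -0.005 and y = -0.098, all at x = 0.
- oval_hollow (a point): Centre of the oval hollow, at bead-crest height (z = 0.030). The clear opening inside the bead is 43 mm across (rest x) by 54 mm long (rest y). Same axes as the rest. The lemon, laid lengthwise, wedges in with its centre about 19 mm above this point; lying crosswise it stays some 5 mm too high.
- middle_hollow (a point): Centre of the round hollow in the middle of the board, at bead-crest height (z = 0.030). Clear opening 32 mm in diameter. The round orange-yellow fruit sits in it with its centre about 21 mm above this point, the lime about 17 mm.
- end_hollow (a point): Centre of the round hollow at the end of the board away from the oval one; same size and height as the middle hollow.
- lemon_center (a point): Middle of the lemon: yellow, oblong, 78 mm long (its own x axis), 55 mm wide (y), 56 mm high (z), about 0.11 kg. Starts lying on the worktop with this point 28 mm above it. Best held across its width at the height of this point, where it is widest. Somewhat flattened underneath.
- yellow_center (a point): Middle of the round orange-yellow fruit (mandarin-like) with a small green stem: 57 mm across, 49 mm high without the stem, about 0.09 kg. This point is 26 mm above its underside and 23 mm below its top, at its widest height. Starts in the oval hollow with this point about 15 mm above the bead crest.
- lime_center (a point): Middle of the round green lime: 48 mm across, 42 mm high without the stem, about 0.09 kg. This point is 22 mm above its underside, at about its widest height. Starts on the worktop.
- jigger: Bystander: brass double-cone jigger, 43 mm across, 95 mm tall, standing behind the rest. Origin: centre of its underside. Not to be moved.
- the_muddler: Bystander: walnut muddler lying behind the rest, 202 mm long along its own y axis, 32 mm thick. Origin: middle of its underside. Not to be moved.
- matches: Bystander: red matchbox lying flat at the right, 36 x 53 x 15 mm. Origin: centre of its underside. Not to be moved.
Mind the look-alikes: they are no part of the job. What is shaped like the part that bears lemon_center but turquoise is not meant.

How it is judged:
By the outcome, as a careful person would: the job done as asked, in the order asked, and still so for the second after the job is handed in, with the robot touching nothing.
It also fails if it takes over 67 s, if anything falls off the work surface, if the arm or the gripper's body presses on something with over 40 N, if the wrist force passes 120 N, or if a joint passes its speed limit or range.

### The arm

A 6-joint arm with a two-finger parallel gripper is mounted at the origin on a cart in front of the work surface, level with it; the furniture and walls round the work are solid. World frame = base frame: x ahead of the robot, y to its left, z up, the work surface at z = 0. Lengths are in m, angles in degrees, forces in N, time in s.
With the tool pointing down it reaches from about 0.35 to 0.725 m from the base axis. Payload 4.3 kg.
Tool frame: the origin (TCP) lies at the centre of the arm's flange, where the gripper is bolted on; the fingertips stand 173 mm ahead of it and the grasp point (between the pads) lies 155 mm ahead of it; z points along the fingers, y is the line along which they close (so a half turn about z gives the same grasp; the last joint's range is limited). The gripper opens to 85 mm and grips with 20 to 120 N. Pads are 22 mm wide; open, the fingers measure 114 mm over their backs; the gripper's body (76 mm by 85 mm) begins 54 mm behind the grasp point. The pads swing forward as they close: fully open they stand 13 mm farther back than shut.
Start: joints at [58.425, 21.618, 4.641, 73.018, 0, 83.68], TCP at [0.245, 0.52, 0.405] pointing down, gripper open.
Joint ranges: [-156.06, 156.06], [-48.1, 94.91], [-58.44, 69.94], [-101.28, 121.22], [-78.64, 73.56], [-180, 180]. Speed limits (degrees/s): [147.25, 147.25, 180, 180, 180, 180].

### API

Orientations are given as a 3x3 rotation matrix whose columns are the frame's x, y, z axes.
In Python, from cell import bot gives the robot as it stands.
- The arm moves only by the tool move_arm, never from a script. Its argument "steps" is a list of rows, each an object with "dr": the turn, a rotation vector about the tool's x, y, z scaled (see below), a list of three; "offset": the shift along the tool's x, y, z scaled (see below), a list of three; "hand": the opening, from 0 (shut) to 1 (fully open). In form: [{"dr": [ax, ay, az], "offset": [x, y, z], "hand": hand}, ...]. A call has 1 to 5 rows; each row is the pose to reach, as a shift and turn from the pose commanded when the call began, along the tool's axes at that moment, turning the shorter way round; what a row does not reach only later rows make up. The controller multiplies each number of a shift by 300 mm and each number of a turn by 180 degrees. A row lasts 1/12 s, in which the tool goes at most 41.7 mm and 7.16 degrees, less where a joint would pass 70% of its speed; a pose out of reach is approached as far as the arm can. A call with a number of a shift or a turn outside -1 to 1 is refused whole. A call with a gripper value outside its range is refused whole. The fingers move at their own pace and stop on an object; "squeeze" is the grip in N (left out, the last holds). Time passes only in rows, so rows that repeat a pose let the fingers close. It gives the time, the measured TCP pose, the force, the opening and the grip force at its end, in the units of the state.
- bot.read_state(): the state, without advancing time (a new reading comes with each control period).
- bot.camera(name): name is "scene" or "top" or "wrist"; returns a dict with "pixels" (384x512x3 uint8, red, green, blue), "depth" (384x512 float32, m along the optical axis (not along the pixel's ray), 0 where there is no reading), "fx", "fy", "cx", "cy" (pixels), "dist" ([k1, k2, p1, p2, k3] as OpenCV has them; the pictures are not rectified), "xyz" and "attitude" of the camera in the world; the wrist camera has in their place "mount" (4x4, takes a point from camera to tool coordinates, whose origin is the TCP and whose axes are the flange's). Camera axes: x right, y down, z forward; pixel columns grow to the right and rows downward; lengths in m; the calibration is good to about 2 mm. A picture is of the moment at which its call begins: read the wrist's pose just before it.
- bot.sign_off(): hands the job in; it is judged then, once.
Trained networks look in a picture, given as the dict that the camera call returned (one of the last four; its "shot" number tells which), for a name from the list of things; names that differ only in an ending like _2 or _b are one class to them, and where a whole thing is asked for, a point or a joint stands for the part that bears it (a point fixed in the world has none). Each returns a list of dicts, best first, with "confidence" (0 to 1); they miss things now and then, are a little off and sometimes report something else, mostly with a low value. They report only what shows in the picture. A call takes as long as a camera call. They do not tell look-alikes from the thing itself.
- bot.find_in(name, picture): "at" ([row, column] as shares, 0 to 1, of the picture: columns of its width, rows of its height, amid what is visible of it).
- bot.outline_of(name, picture): "mask" (384x512 bool, what is visible of it) and "at" ([row, column] as shares, 0 to 1, of the picture: columns of its width, rows of its height, amid what is visible of it).
- bot.place_of(name, picture): "at" ([row, column] as shares, 0 to 1, of the picture: columns of its width, rows of its height: a listed point, or the origin of a listed thing).
The state is a dict: "time_s": time; "joint_positions": joint angles; "qd": joint speeds; "joint_torque": joint torques, N m; "ee_pos": TCP position; "ee_rot": TCP orientation; "force": force on the tool from outside, world axes, zero at the start; "ft_torque": the same for the moment, N m; "opening": finger opening in m; "grasp_force": force on a finger pad.
Only numpy, scipy, OpenCV 4.12 (cv2) and the standard library are available. Lean on these libraries where they do the work, as an engineer would, in place of code of your own. Each camera call takes 0.05 s, during which the arm holds its last target. There are 200 camera calls.

## Working session

There is one attempt and no reset: what is moved stays moved. The work goes in short steps, Python scripts to look and compute and a tool call to move; the robot and the scene stay as the last step left them, time stands still between calls to the robot, and variables do not carry over. Pictures are saved under pics/ and viewed, at most 10 in all, crops included, and the job is handed in when it is done.

Besides the shell and the picture viewer there is one more tool, called after "Request:" in YAML: its name, and indented under it one key for each argument. move_arm: Moves the arm, as the interface text tells. Its arguments: {"type":"object","properties":{"steps":{"type":"array","items":{"type":"object","properties":{"dr":{"type":"array","items":{"type":"number","minimum":-1,"maximum":1}},"offset":{"type":"array","items":{"type":"number","minimum":-1,"maximum":1}},"hand":{"type":"number"}}}},"squeeze":{"type":"number"}},"required":["steps"]}

```bash
mkdir -p pics; ls; cat > h.py <<'E'
import numpy as np, cv2
from cell import bot
def cam(name):
    s=bot.read_state(); c=bot.camera(name)
    if 'mount' in c:
        T=np.eye(4);T[:3,:3]=np.array(s['ee_rot']);T[:3,3]=s['ee_pos'];M=T@np.array(c['mount'])
        c['R'],c['t']=M[:3,:3],M[:3,3]
    else: c['R'],c['t']=np.array(c['attitude']),np.array(c['xyz'])
    return c
def save(c,fn,box=None):
    im=c['pixels'][:,:,::-1]
    if box: r0,r1,c0,c1=box; im=cv2.resize(im[r0:r1,c0:c1],None,fx=3,fy=3)
    cv2.imwrite('pics/'+fn,im)
def K(c): return np.array([[c['fx'],0,c['cx']],[0,c['fy'],c['cy']],[0,0,1.]])
def rays(c,uv):
    return cv2.undistortPoints(np.array(uv,float).reshape(-1,1,2),K(c),np.array(c['dist'],float)).reshape(-1,2)
def atz(c,uv,z):
    r=rays(c,uv);d=np.c_[r,np.ones(len(r))]@c['R'].T
    return c['t']+d*((z-c['t'][2])/d[:,2])[:,None]
def cloud(c,mask):
    v,u=np.nonzero(mask&(c['depth']>0));r=rays(c,np.c_[u,v]);z=c['depth'][v,u]
    return (np.c_[r,np.ones(len(r))]*z[:,None])@c['R'].T+c['t']
E
python3 - <<'E'
from h import *
for n in ['top','scene']:
    c=cam(n); save(c,n+'0.png'); print(n,c['t'])
    for k in ['rest','lemon_center','yellow_center','lime_center','jigger','the_muddler','matches']:
        for o in bot.outline_of(k,c)[:3]:
            m=o['mask'];p=cloud(c,m)
            if len(p)<20: continue
            print(k,round(o['confidence'],2),'px(u,v)',np.round([o['at'][1]*512,o['at'][0]*384]),'n',m.sum(),np.round(np.median(p,0),3),np.round(np.percentile(p,2,0),3),np.round(np.percentile(p,98,0),3))
    for k in ['oval_hollow','middle_hollow','end_hollow']:
        for o in bot.place_of(k,c)[:2]:
            uv=[o['at'][1]*512,o['at'][0]*384];print(k,round(o['confidence'],2),np.round(uv),atz(c,uv,.030).round(4))
E
```

```text
pics
top [ 0.31143165 -0.10654629  1.4925145 ]
rest 0.56 px(u,v) [230. 225.] n 2688 [ 0.472 -0.033  0.027] [ 0.428 -0.16   0.009] [0.519 0.128 0.034]
lemon_center 0.9 px(u,v) [322. 236.] n 292 [ 0.437 -0.305  0.049] [ 0.407 -0.33   0.035] [ 0.468 -0.284  0.058]
lemon_center 0.65 px(u,v) [404. 241.] n 335 [ 0.434 -0.568  0.047] [ 0.41  -0.603  0.026] [ 0.46  -0.54   0.059]
lemon_center 0.47 px(u,v) [234. 222.] n 2657 [ 0.471 -0.033  0.027] [ 0.428 -0.159  0.009] [0.518 0.126 0.034]
yellow_center 0.65 px(u,v) [195. 222.] n 260 [0.471 0.074 0.061] [0.448 0.051 0.047] [0.498 0.098 0.071]
lime_center 0.5 px(u,v) [118. 234.] n 215 [0.433 0.305 0.034] [0.41  0.285 0.007] [0.455 0.328 0.044]
jigger 0.65 px(u,v) [143. 161.] n 249 [0.662 0.245 0.055] [ 0.644  0.227 -0.002] [0.681 0.264 0.096]
the_muddler 0.86 px(u,v) [215. 164.] n 499 [0.671 0.015 0.023] [ 0.652 -0.086 -0.003] [0.69  0.103 0.035]
matches 0.71 px(u,v) [369. 233.] n 205 [ 0.457 -0.456  0.016] [ 0.431 -0.48   0.005] [ 0.484 -0.433  0.022]
matches 0.56 px(u,v) [231. 222.] n 2724 [ 0.471 -0.031  0.027] [ 0.427 -0.163  0.009] [0.518
[... 651 characters left out ...]
7 0.068]
lime_center 0.64 px(u,v) [131. 186.] n 133 [0.42  0.299 0.028] [0.406 0.286 0.009] [0.443 0.327 0.041]
lime_center 0.58 px(u,v) [177. 153.] n 185 [0.652 0.244 0.052] [ 0.637  0.23  -0.002] [0.682 0.271 0.094]
jigger 0.64 px(u,v) [178. 154.] n 215 [0.653 0.245 0.047] [ 0.637  0.23  -0.005] [0.72  0.288 0.094]
the_muddler 0.65 px(u,v) [228. 174.] n 335 [0.665 0.021 0.018] [ 0.647 -0.087 -0.003] [0.705 0.106 0.031]
matches 0.5 px(u,v) [332. 244.] n 177 [ 0.45  -0.455  0.015] [ 0.427 -0.479  0.001] [ 0.48  -0.428  0.019]
oval_hollow 0.59 [188. 193.] [[0.4724 0.088  0.03  ]]
middle_hollow 0.65 [214. 198.] [[ 0.4844 -0.0104  0.03  ]]
end_hollow 0.62 [238. 209.] [[ 0.4644 -0.1126  0.03  ]]
```

View pics/top0.png

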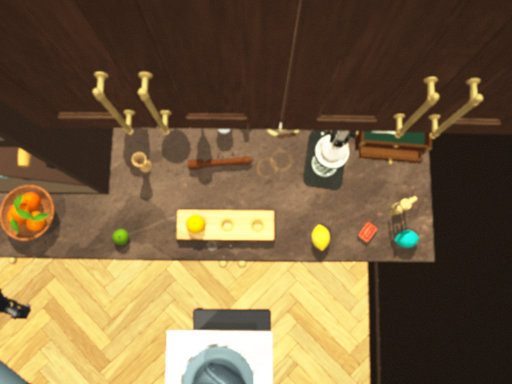

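```bash
python3 - <<'E'
from h import *
c=cam('top'); save(c,'lem.png',(195,280,180,430))
s=bot.read_state();print(s['ee_pos'],np.round(s['ee_rot'],3),s['time_s'],s['opening'])
def mk(k,n=0): return bot.outline_of(k,c)[n]['mask']
# colour stats
for k in ['lemon_center','yellow_center','lime_center']:
    for o in bot.outline_of(k,c)[:2]:
        m=o['mask'];p=cloud(c,m);print(k,np.median(c['pixels'][m],0))
        if len(p)<1000:
            ztop=np.percentile(p[:,2],97);q=p[p[:,2]>ztop-.035]
            # silhouette mask back-projected at widest height
            v,u=np.nonzero(m);zc={'lemon_center':.028,'yellow_center':.045,'lime_center':.022}[k]
            w=atz(c,np.c_[u,v],zc)[:,:2];r=cv2.minAreaRect((w*1000).astype(np.float32))
            ev,E=np.linalg.eigh(np.cov(w.T));print(' sil',w.mean(0).round(4),(w.min(0)+w.max(0))/2,'rect',np.round(r[0],1),np.round(r[1],1),round(r[2],1),'axis',np.degrees(np.arctan2(E[1,1],E[0,1])).round(1),np.sqrt(ev)*4)
m=bot.outline_of('rest',c)[0]['mask'];p=cloud(c,m);q=p[(p[:,2]>.02)&(p[:,2]<.036)]
r=cv2.minAreaRect((q[:,:2]*1000).astype(np.float32));print('rest',r, (np.percentile(q,1,0)+np.percentile(q,99,0))/2)
E
```

```text
[0.24533807 0.52007417 0.40473198] [[-0.904  0.427  0.   ]
 [ 0.427  0.904  0.   ]
 [-0.     0.    -1.   ]] 1.15 0.08569708850114
lemon_center [255. 250. 166.]
lemon_center [ 28. 196. 166.]
 sil [ 0.4355 -0.5755] [ 0.43524561 -0.5749788 ] rect [ 435.2 -575. ] [52.7 76.6] 0.2 axis 92.4 [0.05505927 0.07922754]
yellow_center [255. 241.   0.]
 sil [0.4738 0.076 ] [0.47376436 0.0751548 ] rect [474.   75.1] [58.1 54.7] 2.0 axis -164.4 [0.05873544 0.06023037]
yellow_center [130.   68.5  33. ]
 sil [0.6661 0.0132] [0.66482155 0.00704962] rect [668.9   7.3] [ 31.5 199.1] 6.8 axis 95.2 [0.02870824 0.24053805]
lime_center [126. 170.  25.]
 sil [0.4343 0.3096] [0.43471971 0.30971503] rect [434.7 309.7] [43.4 46.6] 3.1 axis 98.7 [0.04554226 0.05058327]
lime_center [255. 251. 168.]
rest ((473.1120300292969, -12.965560913085938), (92.60639953613281, 293.12713623046875), 0.2261585146188736) [ 0.4747124  -0.01451781  0.02785859]
```

The top view shows the lemon at (320,237), the turquoise look-alike at (405,240), the round orange-yellow fruit at (195,224) in the oval hollow, the lime at (120,237), and the free hollows at about (227,226) and (256,226). Things that could be confused:
- **Lemon:** yellow (320,237) or turquoise (405,240). I choose the yellow one.
- **Round fruit:** (195,224) or the oranges in the basket at (26,213). I choose the one on the rest.
- **Lime:** only (120,237).

View pics/lem.png

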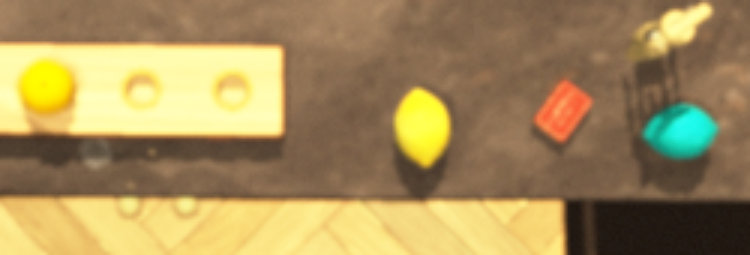

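```bash
python3 - <<'E'
from h import *
c=cam('top');hsv=cv2.cvtColor(c['pixels'],cv2.COLOR_RGB2HSV)
sub=np.zeros((384,512),bool);sub[215:262,300:340]=True
m=sub&(hsv[:,:,1]>120)&(hsv[:,:,0]>18)&(hsv[:,:,0]<35)&(hsv[:,:,2]>120)
p=cloud(c,sub);v,u=np.nonzero(sub&(c['depth']>0));q=p[p[:,2]>.015]
for nm,w in [('col',atz(c,np.argwhere(m)[:,::-1],.028)[:,:2]),('depth',q[:,:2])]:
    r=cv2.minAreaRect((w*1000).astype(np.float32));ev,E=np.linalg.eigh(np.cov(w.T))
    print(nm,len(w),w.mean(0),np.round(r[0]),np.round(r[1]),r[2],np.degrees(np.arctan2(E[1,1],E[0,1])),np.sqrt(ev)*4)
# wood board: cloud in z .024-.034
sub[:]=False;sub[195:255,165:290]=True
p=cloud(c,sub);q=p[(p[:,2]>.022)&(p[:,2]<.036)];print(np.percentile(q,[.5,99.5],axis=0))
r=cv2.minAreaRect((q[:,:2]*1000).astype(np.float32));print(r)
for k in ['rest','matches']:print(k,[(o['confidence'],atz(c,[o['at'][1]*512,o['at'][0]*384],0).round(4)) for o in bot.place_of(k,c)[:2]])
E
```

```text
col 400 [ 0.43852248 -0.30790896] [ 439. -308.] [69. 64.] 44.992156982421875 -175.31939912245957 [0.06070521 0.07993542]
depth 331 [ 0.43703175 -0.30496882] [ 439. -306.] [62. 59.] 46.29289627075195 -174.4644540517758 [0.05353893 0.07256219]
[[ 0.43080794 -0.15940383  0.02236462]
 [ 0.51903944  0.13279354  0.03526521]]
((475.4110412597656, -12.856033325195312), (87.7748794555664, 293.51708984375), 0.6212345957756042)
rest []
matches [(0.76, array([[ 0.455, -0.46 ,  0.   ]]))]
```

The crop confirms the choice: the yellow lemon is at (422,127) in the crop, with the turquoise twin at (680,130) and the round fruit at (47,85). The lemon's long axis is roughly along world x.

Request:
move_arm:
  steps:
    - {"dr": [0,0,0.2],"offset": [-0.55,-0.42,0],"hand": 1}
    - {"dr": [0,0,0.2],"offset": [-0.55,-0.42,0],"hand": 1}
    - {"dr": [0,0,0.2],"offset": [-0.55,-0.42,0],"hand": 1}
    - {"dr": [0,0,0.2],"offset": [-0.55,-0.42,0],"hand": 1}
    - {"dr": [0,0,0.2],"offset": [-0.55,-0.42,0],"hand": 1}

```text
time_s: 1.92
ee_pos: [0.3412, 0.334, 0.4048]
ee_rot: [[-0.479, 0.878, 0.001], [0.878, 0.479, 0.0], [-0.0, 0.001, -1.0]]
force: [1.2, -0.6, 0.3]
opening: 0.0854
grasp_force: 0.0
```

```bash
cat >> h.py <<'E'
def plan(wps,start=None):
    """wps: (grasp xyz, tool-y yaw deg). prints per-waypoint offset & dr from previous, in move units"""
    s=bot.read_state();R=np.array(s['ee_rot']);p=np.array(s['ee_pos'])
    ya=np.degrees(np.arctan2(R[1,1],R[0,1]))
    print('t',round(s['time_s'],2),'grasp',(p+R[:,2]*.155).round(4),'yaw',round(ya,2),'tilt',np.round(R[:,2],3),'F',np.round(s['force'],1),'open',round(s['opening'],4),'gf',round(s['grasp_force'],1),'j6',round(s['joint_positions'][5]))
    p=p+R[:,2]*.155   # treat as vertical
    for g,y in wps:
        a=np.radians(ya);ty=np.array([np.cos(a),np.sin(a),0]);tz=np.array([0,0,-1.]);tx=np.cross(ty,tz)
        d=np.array(g)-p;dy=(y-ya+180)%360-180
        print('->',g,y,'offset',np.round([d@tx/.3,d@ty/.3,d@tz/.3],3),'drz',round(-dy/180,4),'rows',round(max(np.linalg.norm(d)/.0417,abs(dy)/7.16),1))
        p=np.array(g);ya=y
E
python3 -c "
from h import *
plan([([.40,-.015,.25],0)])"
```

```text
t 1.92 grasp [0.3412 0.334  0.2498] yaw 28.62 tilt [ 0.001  0.    -1.   ] F [ 1.2 -0.6  0.3] open 0.0854 gf 0.0 j6 98
-> [0.4, -0.015, 0.25] 0 offset [-1.115e+00 -3.850e-01 -1.000e-03] drz 0.159 rows 8.5
```

Request:
move_arm:
  steps:
    - {"dr": [0,0,0.159],"offset": [-0.6,-0.01,0],"hand": 1}
    - {"dr": [0,0,0.159],"offset": [-0.6,-0.01,0],"hand": 1}
    - {"dr": [0,0,0.159],"offset": [-0.6,-0.01,0],"hand": 1}
    - {"dr": [0,0,0.159],"offset": [-0.6,-0.01,0],"hand": 1}
    - {"dr": [0,0,0.159],"offset": [-0.6,-0.01,0],"hand": 1}

```text
time_s: 2.33
ee_pos: [0.4271, 0.1728, 0.405]
ee_rot: [[0.004, 1.0, 0.002], [1.0, -0.004, -0.002], [-0.002, 0.002, -1.0]]
force: [0.0, -0.4, 0.2]
opening: 0.0854
grasp_force: 0.0
```

Request:
move_arm:
  steps:
    - {"dr": [0,0,0],"offset": [-0.33,0.167,0],"hand": 1}
    - {"dr": [0,0,0],"offset": [-0.33,0.167,0],"hand": 1}
    - {"dr": [0,0,0],"offset": [-0.33,0.167,0],"hand": 1}
    - {"dr": [0,0,0],"offset": [-0.33,0.167,0],"hand": 1}

```text
time_s: 2.67
ee_pos: [0.4781, 0.0741, 0.4048]
ee_rot: [[0.001, 1.0, 0.002], [1.0, -0.001, -0.002], [-0.002, 0.002, -1.0]]
force: [1.1, 0.1, 0.8]
opening: 0.0854
grasp_force: 0.0
```

```bash
python3 - <<'E'
from h import *
c=cam('wrist');save(c,'w1.png');print(c['t'],c['R'].round(2))
np.savez('w1.npz',**{k:c[k] for k in ['pixels','depth','fx','fy','cx','cy','dist','R','t']})
for k in ['yellow_center','oval_hollow','middle_hollow','end_hollow']:
    z=.045 if 'yel' in k else .030
    for o in bot.place_of(k,c)[:2]:
        uv=[o['at'][1]*512,o['at'][0]*384];print(k,round(o['confidence'],2),np.round(uv),atz(c,uv,z).round(4))
o=bot.outline_of('yellow_center',c)[0];p=cloud(c,o['mask']);print(o['confidence'],np.percentile(p,[1,50,99],axis=0).round(4))
v,u=np.nonzero(o['mask']);w=atz(c,np.c_[u,v],.045);print(w.mean(0),w.min(0),w.max(0))
plan([([.474,.077,.10],0)])
E
```

```text
[0.47904267 0.15562709 0.37304993] [[ 1.   -0.    0.  ]
 [-0.   -0.95 -0.32]
 [ 0.    0.32 -0.95]]
yellow_center 0.88 [249. 165.] [[0.4754 0.0747 0.045 ]]
middle_hollow 0.9 [248. 237.] [[ 0.4732 -0.0217  0.03  ]]
end_hollow 0.61 [247. 298.] [[ 0.472  -0.1149  0.03  ]]
0.62 [[0.4464 0.0462 0.0279]
 [0.4728 0.0814 0.0609]
 [0.4994 0.1042 0.0687]]
[0.47246529 0.07682002 0.045     ] [0.44381097 0.04628583 0.045     ] [0.50091553 0.10599497 0.045     ]
t 2.97 grasp [0.4753 0.079  0.2497] yaw 0.42 tilt [-0.  0. -1.] F [ 0.9 -0.5  0.6] open 0.0854 gf 0.0 j6 91
-> [0.474, 0.077, 0.1] 0 offset [-0.007 -0.004  0.499] drz 0.0023 rows 3.6
```

View pics/w1.png

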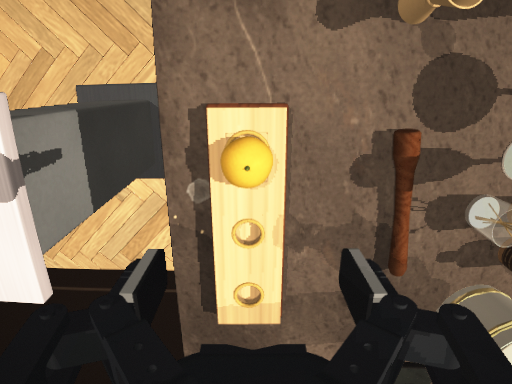

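The wrist view shows the round fruit at (247,161), the middle hollow at (247,234), and the end hollow at (248,294). The board corners are near (207,107), (287,107), (281,323) and (218,323). I'll refine the rest's pose from the board outline.

```bash
python3 - <<'E'
from h import *
d=np.load('w1.npz');c={k:d[k] for k in d}
for k in 'fx fy cx cy'.split():c[k]=float(c[k])
hsv=cv2.cvtColor(c['pixels'],cv2.COLOR_RGB2HSV)
sub=np.zeros((384,512),bool);sub[95:330,200:295]=True
# board by height
v,u=np.nonzero(sub&(c['depth']>0));p=cloud(c,sub);k=(p[:,2]>.022)&(p[:,2]<.034)
img=np.zeros((384,512),np.uint8);img[v[k],u[k]]=255
img=cv2.morphologyEx(img,cv2.MORPH_CLOSE,np.ones((25,25)))
w=atz(c,np.argwhere(img>0)[:,::-1],.028)[:,:2]
r=cv2.minAreaRect((w*1000).astype(np.float32));print('board',r)
q=p[k];print(np.percentile(q,[1,99],axis=0).round(4))
# hollows: depth below .0265 inside
for cy in (-.020,-.113):
    s=(abs(p[:,0]-.474)<.03)&(abs(p[:,1]-cy)<.03)
    lo=s&(p[:,2]<.024);print('hole',lo.sum(),p[lo].mean(0).round(4),(p[lo].min(0)+p[lo].max(0)).round(4)/2)
# fruit sphere fit
s=(p[:,2]>.04);A=np.c_[2*p[s],np.ones(s.sum())];x=np.linalg.lstsq(A,(p[s]**2).sum(1),rcond=None)[0];print('sphere',x[:3],np.sqrt(x[3]+x[:3]@x[:3]))
# widest contour limits
print('x mid at widest',p[s][:,0].min(),p[s][:,0].max())
E
```

```text
board ((473.08819580078125, -12.261688232421875), (88.5832290649414, 295.56964111328125), 0.270050585269928)
[[ 0.4298 -0.1574  0.0254]
 [ 0.5165  0.1341  0.0297]]
hole 412 [ 0.4728 -0.0235  0.0153] [ 0.47295 -0.02195  0.0179 ]
hole 321 [ 0.4731 -0.1189  0.016 ] [ 0.47305 -0.11715  0.0181 ]
sphere [0.47247328 0.07627955 0.03858563] 0.029744999035465233
x mid at widest 0.4437767543142454 0.5008971657495409
```

Request:
move_arm:
  steps:
    - {"dr": [0,0,0.002],"offset": [-0.008,-0.008,0.12],"hand": 1}
    - {"dr": [0,0,0.002],"offset": [-0.008,-0.008,0.25],"hand": 1}
    - {"dr": [0,0,0.002],"offset": [-0.008,-0.008,0.37],"hand": 1}
    - {"dr": [0,0,0.002],"offset": [-0.008,-0.008,0.5],"hand": 1}
    - {"dr": [0,0,0.002],"offset": [-0.008,-0.008,0.5],"hand": 1}

```text
time_s: 3.38
ee_pos: [0.4689, 0.0765, 0.2483]
ee_rot: [[-0.001, 1.0, -0.013], [1.0, 0.001, -0.0], [-0.0, -0.013, -1.0]]
force: [-1.7, 1.1, -0.4]
opening: 0.0856
grasp_force: 0.0
```

```bash
python3 -c "
from h import *
plan([([.4725,.0765,.05],0)])"
```

```text
t 3.38 grasp [0.467  0.0765 0.0933] yaw 0.07 tilt [-0.013 -0.    -1.   ] F [-1.7  1.1 -0.4] open 0.0856 gf 0.0 j6 92
-> [0.4725, 0.0765, 0.05] 0 offset [-0.     0.018  0.144] drz 0.0004 rows 1.0
```

Request:
move_arm:
  steps:
    - {"dr": [0,0,0],"offset": [0,0,0.06],"hand": 1}
    - {"dr": [0,0,0],"offset": [0,0,0.12],"hand": 1}
    - {"dr": [0,0,0],"offset": [0,0,0.165],"hand": 1}
    - {"dr": [0,0,0],"offset": [0,0,0.165],"hand": 1}
    - {"dr": [0,0,0],"offset": [0,0,0.165],"hand": 1}

```text
time_s: 3.8
ee_pos: [0.4737, 0.0762, 0.2063]
ee_rot: [[-0.0, 1.0, 0.0], [1.0, 0.0, 0.0], [0.0, 0.0, -1.0]]
force: [0.3, -0.2, -0.4]
opening: 0.0853
grasp_force: 0.0
```

```bash
python3 -c "
from h import *
plan([([.4725,.0765,.05],0)])"
```

```text
t 3.8 grasp [0.4737 0.0763 0.0513] yaw 0.03 tilt [ 0.  0. -1.] F [ 0.3 -0.2 -0.4] open 0.0853 gf 0.0 j6 92
-> [0.4725, 0.0765, 0.05] 0 offset [ 0.001 -0.004  0.004] drz 0.0001 rows 0.0
```

Well placed, so I close gently.

Request:
move_arm:
  squeeze: 25
  steps:
    - {"dr": [0,0,0],"offset": [0,-0.003,0],"hand": 0.75}
    - {"dr": [0,0,0],"offset": [0,-0.003,0],"hand": 0.6}
    - {"dr": [0,0,0],"offset": [0,-0.003,0],"hand": 0.5}
    - {"dr": [0,0,0],"offset": [0,-0.003,0],"hand": 0.5}
    - {"dr": [0,0,0],"offset": [0,-0.003,0],"hand": 0.5}

```text
time_s: 4.22
ee_pos: [0.4721, 0.0758, 0.2065]
ee_rot: [[0.001, 1.0, -0.0], [1.0, -0.001, 0.0], [0.0, -0.0, -1.0]]
force: [-4.3, 0.6, 8.0]
opening: 0.0543
grasp_force: 24.7
```

Request:
move_arm:
  steps:
    - {"dr": [0,0,0],"offset": [0,0,0],"hand": 0.5}
    - {"dr": [0,0,0],"offset": [0,0,0],"hand": 0.5}
    - {"dr": [0,0,0],"offset": [0,0,-0.02],"hand": 0.5}
    - {"dr": [0,0,0],"offset": [0,0,-0.05],"hand": 0.5}
    - {"dr": [0,0,0],"offset": [0,0,-0.08],"hand": 0.5}

```text
time_s: 4.63
ee_pos: [0.4728, 0.0756, 0.2303]
ee_rot: [[0.001, 1.0, 0.001], [1.0, -0.001, 0.0], [0.0, 0.001, -1.0]]
force: [-0.1, -0.5, -0.4]
opening: 0.0544
grasp_force: 26.6
```

```bash
python3 -c "
from h import *
plan([([.473,-.0195,.13],0)])"
```

```text
t 4.63 grasp [0.4729 0.0756 0.0753] yaw -0.05 tilt [ 0.001  0.    -1.   ] F [-0.1 -0.5 -0.4] open 0.0544 gf 26.6 j6 92
-> [0.473, -0.0195, 0.13] 0 offset [-0.317  0.001 -0.182] drz -0.0003 rows 2.6
```

Request:
move_arm:
  steps:
    - {"dr": [0,0,0],"offset": [-0.05,0,-0.05],"hand": 0.5}
    - {"dr": [0,0,0],"offset": [-0.13,0,-0.05],"hand": 0.5}
    - {"dr": [0,0,0],"offset": [-0.22,0,-0.05],"hand": 0.5}
    - {"dr": [0,0,0],"offset": [-0.29,0,-0.05],"hand": 0.5}
    - {"dr": [0,0,0],"offset": [-0.317,0,-0.05],"hand": 0.5}

```text
time_s: 5.05
ee_pos: [0.4732, -0.0217, 0.2455]
ee_rot: [[0.003, 1.0, 0.002], [1.0, -0.003, -0.001], [-0.001, 0.002, -1.0]]
force: [-0.1, 0.2, -1.8]
opening: 0.0544
grasp_force: 26.7
```

```bash
python3 - <<'E'
from h import *
c=cam('wrist');save(c,'w2.png')
plan([([.473,-.0195,.0585],0)])
o=bot.outline_of('yellow_center',c)[0];p=cloud(c,o['mask']);print(o['confidence'],np.percentile(p,[1,50,99],axis=0).round(4))
for o in bot.place_of('yellow_center',c)[:1]:print(o['at'],atz(c,[o['at'][1]*512,o['at'][0]*384],.08))
E
```

```text
t 5.1 grasp [ 0.4735 -0.0221  0.0903] yaw -0.23 tilt [ 0.002 -0.001 -1.   ] F [ 0.8 -1.3 -1.1] open 0.0547 gf 26.7 j6 80
-> [0.473, -0.0195, 0.0585] 0 offset [ 0.009 -0.002  0.106] drz -0.0013 rows 0.8
0.95 [[ 0.4493 -0.0387  0.0776]
 [ 0.4745 -0.01    0.0988]
 [ 0.4999  0.0072  0.1067]]
[0.6727, 0.4918] [[ 0.47399015 -0.02129715  0.08      ]]
```

View pics/w2.png

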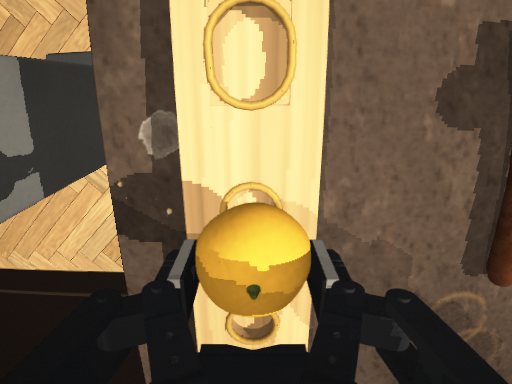

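The fruit is held level at (252,260). The oval ring shows at (251,54), and the middle ring's near edge is at (250,183).

```bash
python3 - <<'E'
from h import *
c=cam('wrist')
a=atz(c,[[250,183],[251,109],[251,103],[205,54],[297,54],[212,54],[290,54],[169,30],[329,30],[251,340],[250,347],[251,188]],.030);print(a.round(4))
print(np.round(bot.read_state()['ee_pos'],4))
E
```

```text
[[ 0.4722  0.0053  0.03  ]
 [ 0.473   0.0504  0.03  ]
 [ 0.473   0.0538  0.03  ]
 [ 0.4474  0.0808  0.03  ]
 [ 0.4988  0.0806  0.03  ]
 [ 0.4513  0.0807  0.03  ]
 [ 0.4948  0.0806  0.03  ]
 [ 0.4279  0.0937  0.03  ]
 [ 0.5161  0.0935  0.03  ]
 [ 0.4723 -0.1216  0.03  ]
 [ 0.4715 -0.1289  0.03  ]
 [ 0.4728  0.002   0.03  ]]
[ 0.4726 -0.0191  0.2446]
```

Request:
move_arm:
  steps:
    - {"dr": [0,0,0],"offset": [0.006,0,0.03],"hand": 0.5}
    - {"dr": [0,0,0],"offset": [0.006,0,0.06],"hand": 0.5}
    - {"dr": [0,0,0],"offset": [0.006,0,0.08],"hand": 0.5}
    - {"dr": [0,0,0],"offset": [0.006,0,0.095],"hand": 0.5}
    - {"dr": [0,0,0],"offset": [0.006,0,0.095],"hand": 0.5}

```text
time_s: 5.67
ee_pos: [0.472, -0.0172, 0.2144]
ee_rot: [[0.0, 1.0, -0.002], [1.0, -0.0, 0.0], [0.0, -0.002, -1.0]]
force: [-0.2, -0.2, -1.2]
opening: 0.0546
grasp_force: 26.7
```

Request:
move_arm:
  steps:
    - {"dr": [0,0,0],"offset": [0,0,0.004],"hand": 0.5}
    - {"dr": [0,0,0],"offset": [0,0,0.008],"hand": 0.5}
    - {"dr": [0,0,0],"offset": [0,0,0.008],"hand": 0.5}

```text
time_s: 5.92
ee_pos: [0.4725, -0.0177, 0.2135]
ee_rot: [[0.001, 1.0, 0.0], [1.0, -0.001, -0.0], [-0.0, 0.0, -1.0]]
force: [-1.0, -0.1, 1.0]
opening: 0.0542
grasp_force: 26.9
```

Request:
move_arm:
  steps:
    - {"dr": [0,0,0],"offset": [0,0,0.003],"hand": 0.5}
    - {"dr": [0,0,0],"offset": [0,0,0.005],"hand": 0.5}
    - {"dr": [0,0,0],"offset": [0,0,0.005],"hand": 0.5}
    - {"dr": [0,0,0],"offset": [0,0,0.005],"hand": 0.5}

```text
time_s: 6.25
ee_pos: [0.4726, -0.0181, 0.2128]
ee_rot: [[0.001, 1.0, 0.001], [1.0, -0.001, -0.001], [-0.001, 0.001, -1.0]]
force: [-3.8, -1.7, 9.2]
opening: 0.0545
grasp_force: 27.4
```

Request:
move_arm:
  squeeze: 20
  steps:
    - {"dr": [0,0,0],"offset": [-0.002,-0.003,0],"hand": 0.6}
    - {"dr": [0,0,0],"offset": [-0.002,-0.003,0],"hand": 0.66}
    - {"dr": [0,0,0],"offset": [-0.002,-0.003,0],"hand": 0.7}
    - {"dr": [0,0,0],"offset": [-0.002,-0.003,0],"hand": 0.76}
    - {"dr": [0,0,0],"offset": [-0.002,-0.003,0],"hand": 0.82}

```text
time_s: 6.67
ee_pos: [0.4717, -0.0183, 0.2117]
ee_rot: [[0.001, 1.0, -0.0], [1.0, -0.001, 0.0], [0.0, -0.0, -1.0]]
force: [-0.2, 0.4, -0.2]
opening: 0.0695
grasp_force: 0.0
```

Request:
move_arm:
  steps:
    - {"dr": [0,0,0],"offset": [0,0,0],"hand": 0.9}
    - {"dr": [0,0,0],"offset": [0,0,0],"hand": 1}
    - {"dr": [0,0,0],"offset": [0,0,0],"hand": 1}
    - {"dr": [0,0,0],"offset": [0,0,-0.05],"hand": 1}
    - {"dr": [0,0,0],"offset": [0,0,-0.15],"hand": 1}

```text
time_s: 7.08
ee_pos: [0.4696, -0.018, 0.2542]
ee_rot: [[0.001, 1.0, -0.007], [1.0, -0.001, 0.001], [0.001, -0.007, -1.0]]
force: [-0.0, 0.2, 0.2]
opening: 0.0856
grasp_force: 0.0
```

Request:
move_arm:
  steps:
    - {"dr": [0,0,0],"offset": [0,0,-0.13],"hand": 1}
    - {"dr": [0,0,0],"offset": [0,0,-0.26],"hand": 1}
    - {"dr": [0,0,0],"offset": [0,0,-0.38],"hand": 1}
    - {"dr": [0,0,0],"offset": [0,0,-0.43],"hand": 1}

```text
time_s: 7.42
ee_pos: [0.4727, -0.0184, 0.3909]
ee_rot: [[0.001, 1.0, 0.007], [1.0, -0.001, -0.001], [-0.001, 0.007, -1.0]]
force: [0.6, -0.8, -0.6]
opening: 0.0852
grasp_force: 0.0
```

```bash
python3 - <<'E'
from h import *
c=cam('wrist');save(c,'w3.png')
plan([([.438,-.24,.25],-85)])
sub=np.zeros((384,512),bool);sub[60:340,190:310]=True
p=cloud(c,sub);q=p[(p[:,2]>.036)&(p[:,2]<.1)&(abs(p[:,1]+.018)<.05)];print('fruit',np.percentile(q,[1,50,99],axis=0).round(4))
for k in ['yellow_center','oval_hollow','end_hollow']:
    for o in bot.place_of(k,c)[:1]:
        uv=[o['at'][1]*512,o['at'][0]*384];print(k,round(o['confidence'],2),np.round(uv),atz(c,uv,.051 if 'y' in k[:1] else .03).round(4))
E
```

```text
t 7.47 grasp [ 0.4748 -0.0188  0.2371] yaw -0.04 tilt [ 0.01  -0.002 -1.   ] F [1.1 0.4 0.5] open 0.0856 gf 0.0 j6 80
-> [0.438, -0.24, 0.25] -85 offset [-0.737 -0.122 -0.043] drz 0.472 rows 11.9
fruit [[ 0.4467 -0.0418  0.0494]
 [ 0.4731 -0.0129  0.0665]
 [ 0.4995  0.0094  0.0743]]
yellow_center 0.74 [248. 167.] [[ 0.4714 -0.0157  0.051 ]]
oval_hollow 0.74 [252.  70.] [[0.4754 0.0807 0.03  ]]
end_hollow 0.65 [249. 240.] [[ 0.471  -0.1115  0.03  ]]
```

View pics/w3.png

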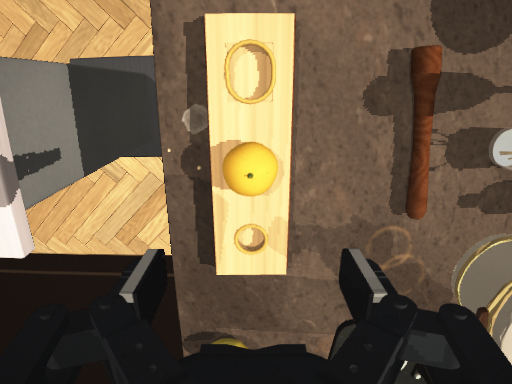

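The round fruit is seated in the middle hollow at (250,169): its top is at 0.074 m, as it should be. The oval hollow at (251,71) is free, and so is the end hollow at (251,239). Next is the lemon.

Request:
move_arm:
  steps:
    - {"dr": [0,0,0.195],"offset": [-0.4,-0.05,0],"hand": 1}
    - {"dr": [0,0,0.195],"offset": [-0.4,-0.05,0],"hand": 1}
    - {"dr": [0,0,0.195],"offset": [-0.4,-0.05,0],"hand": 1}
    - {"dr": [0,0,0.195],"offset": [-0.4,-0.05,0],"hand": 1}
    - {"dr": [0,0,0.195],"offset": [-0.4,-0.05,0],"hand": 1}

```text
time_s: 8.03
ee_pos: [0.4555, -0.1402, 0.3833]
ee_rot: [[0.584, 0.812, -0.004], [0.812, -0.584, 0.002], [-0.001, -0.004, -1.0]]
force: [-0.1, 0.1, 0.3]
opening: 0.0854
grasp_force: 0.0
```

Request:
move_arm:
  steps:
    - {"dr": [0,0,0.195],"offset": [-0.494,0.266,0],"hand": 1}
    - {"dr": [0,0,0.195],"offset": [-0.494,0.266,0],"hand": 1}
    - {"dr": [0,0,0.195],"offset": [-0.494,0.266,0],"hand": 1}
    - {"dr": [0,0,0.195],"offset": [-0.494,0.266,0],"hand": 1}
    - {"dr": [0,0,0.195],"offset": [-0.494,0.266,0],"hand": 1}

```text
time_s: 8.45
ee_pos: [0.4351, -0.3111, 0.383]
ee_rot: [[0.945, 0.326, -0.003], [0.326, -0.945, -0.001], [-0.003, 0.0, -1.0]]
force: [0.9, 0.7, -0.4]
opening: 0.0855
grasp_force: 0.0
```

Request:
move_arm:
  steps:
    - {"dr": [0,0,0.082],"offset": [0,0,0],"hand": 1}
    - {"dr": [0,0,0.082],"offset": [0,0,0],"hand": 1}
    - {"dr": [0,0,0.082],"offset": [0,0,0],"hand": 1}
    - {"dr": [0,0,0.082],"offset": [0,0,0],"hand": 1}

```text
time_s: 8.78
ee_pos: [0.436, -0.3051, 0.3839]
ee_rot: [[0.996, 0.09, -0.003], [0.09, -0.996, 0.003], [-0.002, -0.003, -1.0]]
force: [-0.4, -0.7, -0.5]
opening: 0.0857
grasp_force: 0.0
```

```bash
python3 - <<'E'
from h import *
c=cam('wrist');save(c,'w4.png')
for k in ['lemon_center']:
    for o in bot.place_of(k,c)[:2]:
        uv=[o['at'][1]*512,o['at'][0]*384];print(k,round(o['confidence'],2),np.round(uv),atz(c,uv,.028).round(4))
p=cloud(c,c['depth']>0);q=p[(p[:,2]>.02)&(p[:,2]<.075)&(np.hypot(p[:,0]-.438,p[:,1]+.307)<.06)]
w=q[:,:2];r=cv2.minAreaRect((w*1000).astype(np.float32));ev,E=np.linalg.eigh(np.cov(w.T));print('depth',len(w),r,np.degrees(np.arctan2(E[1,1],E[0,1])),np.percentile(q,[1,99],axis=0).round(4))
o=bot.outline_of('lemon_center',c)[0];w=atz(c,np.argwhere(o['mask'])[:,::-1],.028)[:,:2];r=cv2.minAreaRect((w*1000).astype(np.float32));ev,E=np.linalg.eigh(np.cov(w.T));print('mask',r,w.mean(0),np.degrees(np.arctan2(E[1,1],E[0,1])))
plan([([.438,-.307,.10],-85)])
E
```

```text
lemon_center 0.76 [483. 191.] [[ 0.4329 -0.5771  0.028 ]]
lemon_center 0.63 [253. 164.] [[ 0.4392 -0.305   0.028 ]]
depth 2594 ((437.9575500488281, -304.8345642089844), (60.032958984375, 60.634368896484375), 50.56827163696289) -174.91148395674477 [[ 0.4046 -0.3308  0.0283]
 [ 0.4728 -0.2801  0.055 ]]
mask ((436.0628967285156, -305.2735595703125), (62.92975616455078, 62.67743682861328), 49.88679504394531) [ 0.43723069 -0.30523719] -175.28228694167177
t 8.93 grasp [ 0.4362 -0.3049  0.23  ] yaw -84.87 tilt [-0.001  0.001 -1.   ] F [-0.   0.6  0. ] open 0.0854 gf 0.0 j6 133
-> [0.438, -0.307, 0.1] -85 offset [0.005 0.008 0.433] drz 0.0007 rows 3.1
```

View pics/w4.png

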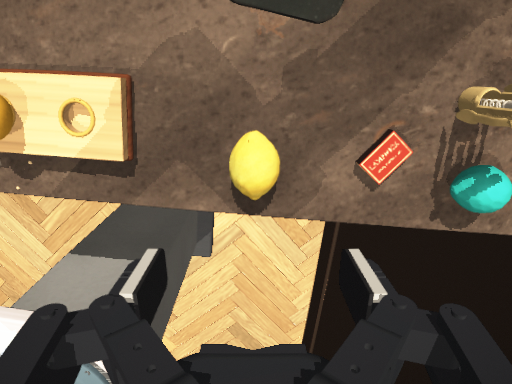

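The yellow lemon is at (255,164), directly below the gripper, with the turquoise twin off at (482,189). I descend on the yellow one.

Request:
move_arm:
  steps:
    - {"dr": [0,0,0.001],"offset": [0.005,0,0.12],"hand": 1}
    - {"dr": [0,0,0.001],"offset": [0.005,0,0.25],"hand": 1}
    - {"dr": [0,0,0.001],"offset": [0.005,0,0.37],"hand": 1}
    - {"dr": [0,0,0.001],"offset": [0.005,0,0.46],"hand": 1}
    - {"dr": [0,0,0.001],"offset": [0.005,0,0.52],"hand": 1}

```text
time_s: 9.35
ee_pos: [0.4369, -0.3039, 0.2265]
ee_rot: [[0.996, 0.086, -0.003], [0.086, -0.996, 0.003], [-0.003, -0.003, -1.0]]
force: [0.2, 0.4, -0.5]
opening: 0.0857
grasp_force: 0.0
```

Request:
move_arm:
  steps:
    - {"dr": [0,0,0],"offset": [0,0,0.05],"hand": 1}
    - {"dr": [0,0,0],"offset": [0,0,0.1],"hand": 1}
    - {"dr": [0,0,0],"offset": [0,0,0.135],"hand": 1}
    - {"dr": [0,0,0],"offset": [0,0,0.135],"hand": 1}
    - {"dr": [0,0,0],"offset": [0,0,0.135],"hand": 1}

```text
time_s: 9.77
ee_pos: [0.4378, -0.305, 0.189]
ee_rot: [[0.996, 0.085, -0.001], [0.085, -0.996, 0.001], [-0.001, -0.001, -1.0]]
force: [-0.3, 0.4, 1.0]
opening: 0.0855
grasp_force: 0.0
```

```bash
python3 -c "
from h import *
plan([([.438,-.305,.031],-85)])"
```

```text
t 9.77 grasp [ 0.4377 -0.3048  0.034 ] yaw -85.14 tilt [-0.001  0.001 -1.   ] F [-0.3  0.4  1. ] open 0.0855 gf 0.0 j6 133
-> [0.438, -0.305, 0.031] -85 offset [0.001 0.001 0.01 ] drz -0.0008 rows 0.1
```

Request:
move_arm:
  squeeze: 25
  steps:
    - {"dr": [0,0,0],"offset": [0,0,0.005],"hand": 0.75}
    - {"dr": [0,0,0],"offset": [0,0,0.005],"hand": 0.6}
    - {"dr": [0,0,0],"offset": [0,0,0.005],"hand": 0.5}
    - {"dr": [0,0,0],"offset": [0,0,0.005],"hand": 0.5}
    - {"dr": [0,0,0],"offset": [0,0,0.005],"hand": 0.5}

```text
time_s: 10.18
ee_pos: [0.4384, -0.3055, 0.1891]
ee_rot: [[0.996, 0.084, 0.002], [0.084, -0.996, -0.001], [0.002, 0.001, -1.0]]
force: [-1.1, 1.6, 6.4]
opening: 0.0524
grasp_force: 25.7
```

Request:
move_arm:
  steps:
    - {"dr": [0,0,0],"offset": [0,0,0],"hand": 0.5}
    - {"dr": [0,0,0],"offset": [0,0,0],"hand": 0.5}
    - {"dr": [0,0,0],"offset": [0,0,-0.04],"hand": 0.5}
    - {"dr": [0,0,0],"offset": [0,0,-0.12],"hand": 0.5}
    - {"dr": [0,0,0],"offset": [0,0,-0.2],"hand": 0.5}

```text
time_s: 10.6
ee_pos: [0.4374, -0.3048, 0.2479]
ee_rot: [[0.996, 0.084, -0.002], [0.084, -0.996, 0.002], [-0.002, -0.002, -1.0]]
force: [-0.6, 0.1, -1.4]
opening: 0.0526
grasp_force: 26.8
```

Request:
move_arm:
  steps:
    - {"dr": [0,0,0],"offset": [0,0,-0.12],"hand": 0.5}
    - {"dr": [0,0,0],"offset": [0,0,-0.23],"hand": 0.5}
    - {"dr": [0,0,0],"offset": [0,0,-0.3],"hand": 0.5}
    - {"dr": [0,0,0],"offset": [0,0,-0.3],"hand": 0.5}

```text
time_s: 10.93
ee_pos: [0.4394, -0.3066, 0.3436]
ee_rot: [[0.996, 0.084, 0.008], [0.084, -0.996, -0.007], [0.007, 0.007, -1.0]]
force: [0.3, -1.3, -0.9]
opening: 0.0528
grasp_force: 26.8
```

```bash
python3 - <<'E'
from h import *
plan([([.45,-.2,.185],-50),([.46,-.06,.185],-15),([.473,.0805,.185],0)])
c=cam('wrist')
o=bot.outline_of('lemon_center',c);s=bot.read_state();zc=s['ee_pos'][2]-.155-.006
for o in o[:2]:
    if o['mask'].sum()<2000: continue
    p=cloud(c,o['mask']);w=atz(c,np.argwhere(o['mask'])[:,::-1],zc)[:,:2]
    ev,E=np.linalg.eigh(np.cov(w.T));print(o['confidence'],o['at'],'axis',np.degrees(np.arctan2(E[1,1],E[0,1])),w.mean(0),'ztop-grasp',np.percentile(p[:,2],98)-s['ee_pos'][2]+.155, np.percentile(p,[2,98],axis=0).round(3))
E
```

```text
t 10.93 grasp [ 0.4406 -0.3076  0.1886] yaw -85.18 tilt [ 0.008 -0.007 -1.   ] F [ 0.3 -1.3 -0.9] open 0.0528 gf 26.8 j6 133
-> [0.45, -0.2, 0.185] -50 offset [ 0.061 -0.355  0.012] drz -0.1955 rows 4.9
-> [0.46, -0.06, 0.185] -15 offset [ 0.326 -0.336  0.   ] drz -0.1944 rows 4.9
-> [0.473, 0.0805, 0.185] 0 offset [ 0.464 -0.079  0.   ] drz -0.0833 rows 3.4
0.88 [0.5289, 0.9646] axis 47.13691546433379 [ 0.48037355 -0.42523244] ztop-grasp -0.1305630974088944 [[ 0.413 -0.574  0.019]
 [ 0.462 -0.537  0.053]]
0.63 [0.6901, 0.49] axis -175.010294341764 [ 0.43652541 -0.30795333] ztop-grasp 0.02516973801186359 [[ 0.422 -0.33   0.182]
 [ 0.475 -0.284  0.209]]
```

Request:
move_arm:
  steps:
    - {"dr": [0,0,-0.04],"offset": [0.014,-0.07,0],"hand": 0.5}
    - {"dr": [0,0,-0.08],"offset": [0.028,-0.14,0],"hand": 0.5}
    - {"dr": [0,0,-0.118],"offset": [0.042,-0.21,0],"hand": 0.5}
    - {"dr": [0,0,-0.157],"offset": [0.056,-0.28,0],"hand": 0.5}
    - {"dr": [0,0,-0.195],"offset": [0.07,-0.345,0],"hand": 0.5}

```text
time_s: 11.45
ee_pos: [0.4493, -0.1989, 0.3356]
ee_rot: [[0.763, 0.646, -0.004], [0.646, -0.763, 0.002], [-0.001, -0.004, -1.0]]
force: [0.0, 0.0, -1.3]
opening: 0.0529
grasp_force: 26.8
```

Request:
move_arm:
  steps:
    - {"dr": [0,0,-0.039],"offset": [0.065,-0.067,0],"hand": 0.5}
    - {"dr": [0,0,-0.078],"offset": [0.13,-0.134,0],"hand": 0.5}
    - {"dr": [0,0,-0.117],"offset": [0.196,-0.2,0],"hand": 0.5}
    - {"dr": [0,0,-0.156],"offset": [0.26,-0.27,0],"hand": 0.5}
    - {"dr": [0,0,-0.195],"offset": [0.326,-0.336,0],"hand": 0.5}

```text
time_s: 11.87
ee_pos: [0.4594, -0.0587, 0.3357]
ee_rot: [[0.253, 0.967, -0.004], [0.967, -0.253, 0.001], [0.0, -0.004, -1.0]]
force: [0.4, 0.1, -1.3]
opening: 0.0529
grasp_force: 26.8
```

Request:
move_arm:
  steps:
    - {"dr": [0,0,-0.03],"offset": [0.13,-0.022,0],"hand": 0.5}
    - {"dr": [0,0,-0.06],"offset": [0.26,-0.045,0],"hand": 0.5}
    - {"dr": [0,0,-0.083],"offset": [0.38,-0.065,0],"hand": 0.5}
    - {"dr": [0,0,-0.083],"offset": [0.464,-0.079,0],"hand": 0.5}
    - {"dr": [0,0,-0.083],"offset": [0.464,-0.079,0],"hand": 0.5}

```text
time_s: 12.28
ee_pos: [0.4727, 0.0841, 0.3358]
ee_rot: [[-0.005, 1.0, -0.003], [1.0, 0.005, 0.002], [0.002, -0.003, -1.0]]
force: [0.7, 0.5, -0.8]
opening: 0.0528
grasp_force: 26.8
```

```bash
python3 - <<'E'
from h import *
c=cam('wrist')
plan([([.473,.0805,.085],0)])
s=bot.read_state();zc=s['ee_pos'][2]-.155-.004
for o in bot.outline_of('lemon_center',c)[:1]:
    p=cloud(c,o['mask']);w=atz(c,np.argwhere(o['mask'])[:,::-1],zc)[:,:2]
    ev,E=np.linalg.eigh(np.cov(w.T));print(o['confidence'],o['at'],'axis',np.degrees(np.arctan2(E[1,1],E[0,1])),w.mean(0),np.percentile(p,[2,98],axis=0).round(3))
E
```

```text
t 12.33 grasp [0.4722 0.0823 0.1808] yaw 0.2 tilt [-0.004  0.    -1.   ] F [-0.2  0.1 -1. ] open 0.0532 gf 26.8 j6 92
-> [0.473, 0.0805, 0.085] 0 offset [-0.006  0.003  0.319] drz 0.0011 rows 2.3
0.79 [0.6904, 0.4928] axis 89.88578554674667 [0.47283963 0.08363364] [[0.45  0.065 0.175]
 [0.496 0.118 0.201]]
```

Request:
move_arm:
  steps:
    - {"dr": [0,0,0.001],"offset": [-0.005,0.002,0.08],"hand": 0.5}
    - {"dr": [0,0,0.001],"offset": [-0.005,0.002,0.18],"hand": 0.5}
    - {"dr": [0,0,0.001],"offset": [-0.005,0.002,0.28],"hand": 0.5}
    - {"dr": [0,0,0.001],"offset": [-0.005,0.002,0.35],"hand": 0.5}
    - {"dr": [0,0,0.001],"offset": [-0.005,0.002,0.38],"hand": 0.5}

```text
time_s: 12.8
ee_pos: [0.4718, 0.0774, 0.22]
ee_rot: [[0.006, 1.0, -0.007], [1.0, -0.006, -0.001], [-0.001, -0.007, -1.0]]
force: [-0.1, -0.6, -1.5]
opening: 0.0531
grasp_force: 26.8
```

Request:
move_arm:
  steps:
    - {"dr": [0,0,0],"offset": [0,0,0.01],"hand": 0.5}
    - {"dr": [0,0,0],"offset": [0,0,0.018],"hand": 0.5}
    - {"dr": [0,0,0],"offset": [0,0,0.018],"hand": 0.5}
    - {"dr": [0,0,0],"offset": [0,0,0.018],"hand": 0.5}

```text
time_s: 13.13
ee_pos: [0.4751, 0.0786, 0.2196]
ee_rot: [[0.004, 1.0, 0.002], [1.0, -0.004, 0.0], [0.0, 0.002, -1.0]]
force: [0.4, -0.5, -0.8]
opening: 0.0528
grasp_force: 26.8
```

```bash
python3 -c "
from h import *
plan([([.473,.0805,.053],0)])"
```

```text
t 13.13 grasp [0.4755 0.0786 0.0646] yaw -0.25 tilt [ 0.002  0.    -1.   ] F [ 0.4 -0.5 -0.8] open 0.0528 gf 26.8 j6 92
-> [0.473, 0.0805, 0.053] 0 offset [ 0.006 -0.008  0.039] drz -0.0014 rows 0.3
```

Request:
move_arm:
  steps:
    - {"dr": [0,0,-0.001],"offset": [0.005,-0.006,0.008],"hand": 0.5}
    - {"dr": [0,0,-0.001],"offset": [0.005,-0.006,0.016],"hand": 0.5}
    - {"dr": [0,0,-0.001],"offset": [0.005,-0.006,0.024],"hand": 0.5}
    - {"dr": [0,0,-0.001],"offset": [0.005,-0.006,0.024],"hand": 0.5}
    - {"dr": [0,0,-0.001],"offset": [0.005,-0.006,0.024],"hand": 0.5}

```text
time_s: 13.55
ee_pos: [0.4724, 0.0804, 0.2111]
ee_rot: [[0.001, 1.0, -0.0], [1.0, -0.001, 0.0], [0.0, -0.0, -1.0]]
force: [-0.5, -0.0, -1.0]
opening: 0.0529
grasp_force: 26.8
```

Request:
move_arm:
  steps:
    - {"dr": [0,0,0],"offset": [0,0,0.003],"hand": 0.5}
    - {"dr": [0,0,0],"offset": [0,0,0.006],"hand": 0.5}
    - {"dr": [0,0,0],"offset": [0,0,0.006],"hand": 0.5}
    - {"dr": [0,0,0],"offset": [0,0,0.006],"hand": 0.5}

```text
time_s: 13.88
ee_pos: [0.4726, 0.0805, 0.2097]
ee_rot: [[0.001, 1.0, 0.0], [1.0, -0.001, 0.001], [0.001, 0.0, -1.0]]
force: [-0.6, 3.1, 2.1]
opening: 0.0528
grasp_force: 27.1
```

Request:
move_arm:
  steps:
    - {"dr": [0,0,0],"offset": [0.004,0,0.002],"hand": 0.5}
    - {"dr": [0,0,0],"offset": [0.004,0,0.005],"hand": 0.5}
    - {"dr": [0,0,0],"offset": [0.004,0,0.005],"hand": 0.5}
    - {"dr": [0,0,0],"offset": [0.004,0,0.005],"hand": 0.5}

```text
time_s: 14.22
ee_pos: [0.4725, 0.0814, 0.2086]
ee_rot: [[0.001, 1.0, 0.001], [1.0, -0.001, -0.001], [-0.001, 0.001, -1.0]]
force: [-3.7, -0.9, 9.3]
opening: 0.0531
grasp_force: 27.7
```

Request:
move_arm:
  squeeze: 20
  steps:
    - {"dr": [0,0,0],"offset": [0,-0.003,0],"hand": 0.6}
    - {"dr": [0,0,0],"offset": [0,-0.003,0],"hand": 0.64}
    - {"dr": [0,0,0],"offset": [0,-0.003,0],"hand": 0.68}
    - {"dr": [0,0,0],"offset": [0,-0.003,0],"hand": 0.74}
    - {"dr": [0,0,0],"offset": [0,-0.003,0],"hand": 0.82}

```text
time_s: 14.63
ee_pos: [0.4715, 0.0814, 0.2076]
ee_rot: [[0.001, 1.0, -0.0], [1.0, -0.001, -0.0], [-0.0, -0.0, -1.0]]
force: [0.6, -0.1, 0.1]
opening: 0.07
grasp_force: 0.0
```

Request:
move_arm:
  steps:
    - {"dr": [0,0,0],"offset": [0,0,0],"hand": 0.9}
    - {"dr": [0,0,0],"offset": [0,0,0],"hand": 1}
    - {"dr": [0,0,0],"offset": [0,0,0],"hand": 1}
    - {"dr": [0,0,0],"offset": [0,0,-0.05],"hand": 1}
    - {"dr": [0,0,0],"offset": [0,0,-0.15],"hand": 1}

```text
time_s: 15.05
ee_pos: [0.4694, 0.0814, 0.2503]
ee_rot: [[0.001, 1.0, -0.008], [1.0, -0.001, -0.0], [-0.0, -0.008, -1.0]]
force: [0.8, 0.4, 0.2]
opening: 0.0852
grasp_force: 0.0
```

Request:
move_arm:
  steps:
    - {"dr": [0,0,0],"offset": [0,0,-0.13],"hand": 1}
    - {"dr": [0,0,0],"offset": [0,0,-0.26],"hand": 1}
    - {"dr": [0,0,0],"offset": [0,0,-0.38],"hand": 1}
    - {"dr": [0,0,0],"offset": [0,0,-0.43],"hand": 1}

```text
time_s: 15.38
ee_pos: [0.4726, 0.0815, 0.3871]
ee_rot: [[0.001, 1.0, 0.007], [1.0, -0.001, 0.0], [0.0, 0.007, -1.0]]
force: [0.9, 0.6, 0.5]
opening: 0.0855
grasp_force: 0.0
```

```bash
python3 - <<'E'
from h import *
c=cam('wrist');save(c,'w5.png')
p=cloud(c,c['depth']>0)
for n,y in [('lemon',.08),('yellow',-.017)]:
    q=p[(p[:,2]>.036)&(p[:,2]<.1)&(abs(p[:,1]-y)<.045)&(abs(p[:,0]-.473)<.05)]
    ev,E=np.linalg.eigh(np.cov(q[:,:2].T));print(n,np.degrees(np.arctan2(E[1,1],E[0,1])).round(1),np.percentile(q,[1,50,99],axis=0).round(4))
o=bot.place_of('lemon_center',c)
for o in o[:1]: print(o['confidence'],atz(c,[o['at'][1]*512,o['at'][0]*384],.049))
plan([([.434,.3075,.23],0)])
E
```

```text
lemon 90.7 [[0.447  0.0458 0.0479]
 [0.4721 0.0849 0.0669]
 [0.4974 0.1145 0.0749]]
yellow -172.2 [[ 0.446  -0.0376  0.0444]
 [ 0.4728 -0.0075  0.0656]
 [ 0.4995  0.0097  0.0741]]
0.98 [[0.47011802 0.08130326 0.049     ]]
t 15.48 grasp [0.4741 0.0816 0.2306] yaw -0.04 tilt [ 0.008  0.    -1.   ] F [0.6 0.1 0.3] open 0.0853 gf 0.0 j6 92
-> [0.434, 0.3075, 0.23] 0 offset [ 0.753 -0.134  0.002] drz -0.0002 rows 5.5
```

View pics/w5.png

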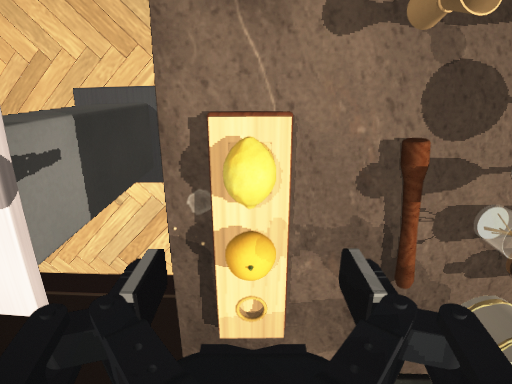

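The lemon lies lengthwise in the oval hollow at (250,172), with its top near 0.075–0.077 m. The round fruit at (250,256) has not moved. Next is the lime.

Request:
move_arm:
  steps:
    - {"dr": [0,0,0],"offset": [0.12,-0.02,0],"hand": 1}
    - {"dr": [0,0,0],"offset": [0.25,-0.042,0],"hand": 1}
    - {"dr": [0,0,0],"offset": [0.38,-0.064,0],"hand": 1}
    - {"dr": [0,0,0],"offset": [0.51,-0.086,0],"hand": 1}
    - {"dr": [0,0,0],"offset": [0.64,-0.107,0],"hand": 1}

```text
time_s: 15.9
ee_pos: [0.4386, 0.2749, 0.3803]
ee_rot: [[0.001, 1.0, -0.002], [1.0, -0.001, -0.001], [-0.001, -0.002, -1.0]]
force: [1.1, 0.1, 0.2]
opening: 0.085
grasp_force: 0.0
```

Request:
move_arm:
  steps:
    - {"dr": [0,0,0],"offset": [0.115,-0.02,0],"hand": 1}
    - {"dr": [0,0,0],"offset": [0.115,-0.02,0],"hand": 1}
    - {"dr": [0,0,0],"offset": [0.115,-0.02,0],"hand": 1}
    - {"dr": [0,0,0],"offset": [0.115,-0.02,0],"hand": 1}

```text
time_s: 16.23
ee_pos: [0.4333, 0.3077, 0.3806]
ee_rot: [[0.0, 1.0, -0.002], [1.0, -0.0, -0.002], [-0.002, -0.002, -1.0]]
force: [-1.0, -0.1, -0.3]
opening: 0.0854
grasp_force: 0.0
```

```bash
python3 - <<'E'
from h import *
c=cam('wrist');save(c,'w6.png')
p=cloud(c,c['depth']>0);q=p[(p[:,2]>.012)&(p[:,2]<.07)&(np.hypot(p[:,0]-.434,p[:,1]-.308)<.045)]
print(len(q),np.percentile(q,[1,50,99],axis=0).round(4))
x=np.linalg.lstsq(np.c_[2*q,np.ones(len(q))],(q**2).sum(1),rcond=None)[0];print('sphere',x[:3].round(4),np.sqrt(x[3]+x[:3]@x[:3]))
for o in bot.place_of('lime_center',c)[:2]: print(o['confidence'],o['at'],atz(c,[o['at'][1]*512,o['at'][0]*384],.022))
plan([([.434,.3075,.03],0)])
E
```

```text
1568 [[0.41   0.2888 0.0206]
 [0.4327 0.3137 0.0349]
 [0.4552 0.3337 0.0423]]
sphere [0.4319 0.3096 0.0163] 0.025176100650974104
0.78 [0.4161, 0.498] [[0.43587508 0.31388182 0.022     ]]
t 16.33 grasp [0.4335 0.3067 0.2262] yaw -0.13 tilt [-0.001 -0.001 -1.   ] F [-0.3  0.5 -0.6] open 0.0854 gf 0.0 j6 119
-> [0.434, 0.3075, 0.03] 0 offset [0.003 0.002 0.654] drz -0.0007 rows 4.7
```

View pics/w6.png

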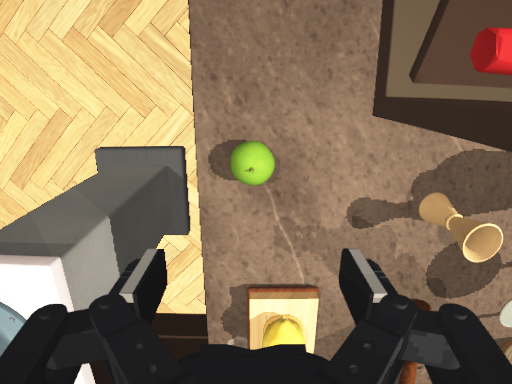

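The lime is at (252,163), with nothing near it within the gripper's reach. I descend.

Request:
move_arm:
  steps:
    - {"dr": [0,0,0],"offset": [0.008,0,0.12],"hand": 1}
    - {"dr": [0,0,0],"offset": [0.008,0,0.25],"hand": 1}
    - {"dr": [0,0,0],"offset": [0.008,0,0.37],"hand": 1}
    - {"dr": [0,0,0],"offset": [0.008,0,0.46],"hand": 1}
    - {"dr": [0,0,0],"offset": [0.008,0,0.52],"hand": 1}

```text
time_s: 16.75
ee_pos: [0.4327, 0.3081, 0.2227]
ee_rot: [[0.003, 1.0, -0.004], [1.0, -0.003, -0.002], [-0.002, -0.004, -1.0]]
force: [-0.3, -0.3, 0.1]
opening: 0.0852
grasp_force: 0.0
```

Request:
move_arm:
  steps:
    - {"dr": [0,0,0],"offset": [0,0,0.05],"hand": 1}
    - {"dr": [0,0,0],"offset": [0,0,0.1],"hand": 1}
    - {"dr": [0,0,0],"offset": [0,0,0.14],"hand": 1}
    - {"dr": [0,0,0],"offset": [0,0,0.14],"hand": 1}
    - {"dr": [0,0,0],"offset": [0,0,0.14],"hand": 1}

```text
time_s: 17.17
ee_pos: [0.4336, 0.3091, 0.1835]
ee_rot: [[0.003, 1.0, -0.002], [1.0, -0.003, -0.001], [-0.001, -0.002, -1.0]]
force: [-0.2, 0.0, -0.2]
opening: 0.0853
grasp_force: 0.0
```

```bash
python3 -c "
from h import *
plan([([.433,.3095,.029],0)])"
```

```text
t 17.17 grasp [0.4334 0.3089 0.0285] yaw -0.16 tilt [-0.002 -0.001 -1.   ] F [-0.2  0.  -0.2] open 0.0853 gf 0.0 j6 119
-> [0.433, 0.3095, 0.029] 0 offset [ 0.002 -0.001 -0.002] drz -0.0009 rows 0.0
```

Request:
move_arm:
  squeeze: 25
  steps:
    - {"dr": [0,0,0],"offset": [0,0,0],"hand": 0.75}
    - {"dr": [0,0,0],"offset": [0,0,0],"hand": 0.55}
    - {"dr": [0,0,0],"offset": [0,0,0],"hand": 0.4}
    - {"dr": [0,0,0],"offset": [0,0,0],"hand": 0.4}
    - {"dr": [0,0,0],"offset": [0,0,0],"hand": 0.4}

```text
time_s: 17.58
ee_pos: [0.4341, 0.3107, 0.1851]
ee_rot: [[0.001, 1.0, 0.002], [1.0, -0.001, 0.001], [0.001, 0.002, -1.0]]
force: [-1.4, -1.0, 6.4]
opening: 0.0464
grasp_force: 25.0
```

Request:
move_arm:
  steps:
    - {"dr": [0,0,0],"offset": [0,0,0],"hand": 0.4}
    - {"dr": [0,0,0],"offset": [0,0,0],"hand": 0.4}
    - {"dr": [0,0,0],"offset": [0,0,-0.04],"hand": 0.4}
    - {"dr": [0,0,0],"offset": [0,0,-0.12],"hand": 0.4}
    - {"dr": [0,0,0],"offset": [0,0,-0.2],"hand": 0.4}

```text
time_s: 18.0
ee_pos: [0.4328, 0.31, 0.2437]
ee_rot: [[0.001, 1.0, -0.003], [1.0, -0.001, -0.001], [-0.001, -0.003, -1.0]]
force: [0.7, 0.6, -1.3]
opening: 0.0458
grasp_force: 26.2
```

Request:
move_arm:
  steps:
    - {"dr": [0,0,0],"offset": [0,0,-0.12],"hand": 0.4}
    - {"dr": [0,0,0],"offset": [0,0,-0.23],"hand": 0.4}
    - {"dr": [0,0,0],"offset": [0,0,-0.3],"hand": 0.4}
    - {"dr": [0,0,0],"offset": [0,0,-0.3],"hand": 0.4}

```text
time_s: 18.33
ee_pos: [0.4352, 0.3114, 0.3394]
ee_rot: [[0.001, 1.0, 0.008], [1.0, -0.001, 0.005], [0.005, 0.008, -1.0]]
force: [-0.1, 0.1, -0.3]
opening: 0.0458
grasp_force: 26.2
```

```bash
python3 -c "
from h import *
plan([([.448,.16,.185],0),([.463,.01,.185],0),([.4725,-.1095,.185],0)])
c=cam('wrist')
for o in bot.outline_of('lime_center',c)[:2]:
    p=cloud(c,o['mask']);print(o['confidence'],o['at'],np.percentile(p,[2,98],axis=0).round(4))"
```

```text
t 18.33 grasp [0.4365 0.3121 0.1844] yaw -0.03 tilt [ 0.008  0.005 -1.   ] F [-0.1  0.1 -0.3] open 0.0458 gf 26.2 j6 119
-> [0.448, 0.16, 0.185] 0 offset [-0.507  0.038 -0.002] drz -0.0002 rows 3.7
-> [0.463, 0.01, 0.185] 0 offset [-0.5   0.05  0.  ] drz 0.0 rows 3.6
-> [0.4725, -0.1095, 0.185] 0 offset [-0.398  0.032  0.   ] drz 0.0 rows 2.9
0.9 [0.6823, 0.4973] [[0.417  0.2974 0.1731]
 [0.4576 0.3353 0.1956]]
```

Request:
move_arm:
  steps:
    - {"dr": [0,0,0],"offset": [-0.1,0.01,0],"hand": 0.4}
    - {"dr": [0,0,0],"offset": [-0.2,0.02,0],"hand": 0.4}
    - {"dr": [0,0,0],"offset": [-0.3,0.03,0],"hand": 0.4}
    - {"dr": [0,0,0],"offset": [-0.4,0.04,0],"hand": 0.4}
    - {"dr": [0,0,0],"offset": [-0.5,0.048,0],"hand": 0.4}

```text
time_s: 18.85
ee_pos: [0.4469, 0.159, 0.3317]
ee_rot: [[0.0, 1.0, -0.004], [1.0, -0.0, -0.001], [-0.001, -0.004, -1.0]]
force: [0.5, 0.8, -1.4]
opening: 0.0461
grasp_force: 26.2
```

Request:
move_arm:
  steps:
    - {"dr": [0,0,0],"offset": [-0.1,0.01,0],"hand": 0.4}
    - {"dr": [0,0,0],"offset": [-0.2,0.02,0],"hand": 0.4}
    - {"dr": [0,0,0],"offset": [-0.3,0.03,0],"hand": 0.4}
    - {"dr": [0,0,0],"offset": [-0.4,0.04,0],"hand": 0.4}
    - {"dr": [0,0,0],"offset": [-0.5,0.05,0],"hand": 0.4}

```text
time_s: 19.27
ee_pos: [0.4617, 0.0091, 0.3318]
ee_rot: [[0.001, 1.0, -0.004], [1.0, -0.001, 0.001], [0.001, -0.004, -1.0]]
force: [0.9, -0.1, -1.3]
opening: 0.0457
grasp_force: 26.2
```

Request:
move_arm:
  steps:
    - {"dr": [0,0,0],"offset": [-0.1,0.01,0],"hand": 0.4}
    - {"dr": [0,0,0],"offset": [-0.2,0.02,0],"hand": 0.4}
    - {"dr": [0,0,0],"offset": [-0.31,0.03,0],"hand": 0.4}
    - {"dr": [0,0,0],"offset": [-0.398,0.032,0],"hand": 0.4}
    - {"dr": [0,0,0],"offset": [-0.398,0.032,0],"hand": 0.4}

```text
time_s: 19.68
ee_pos: [0.472, -0.1127, 0.3319]
ee_rot: [[0.006, 1.0, -0.003], [1.0, -0.006, -0.001], [-0.001, -0.003, -1.0]]
force: [-0.6, -0.1, -2.0]
opening: 0.046
grasp_force: 26.2
```

```bash
python3 -c "
from h import *
c=cam('wrist')
plan([([.4725,-.1095,.07],0)])
for o in bot.place_of('end_hollow',c)[:1]:print(o['confidence'],atz(c,[o['at'][1]*512,o['at'][0]*384],.03))
"
```

```text
t 19.73 grasp [ 0.4712 -0.1107  0.1768] yaw -0.28 tilt [-0.003  0.001 -1.   ] F [-0.1  0.7 -1.2] open 0.0459 gf 26.2 j6 70
-> [0.4725, -0.1095, 0.07] 0 offset [0.004 0.004 0.356] drz -0.0015 rows 2.6
0.98 [[ 0.47101061 -0.10996932  0.03      ]]
```

Request:
move_arm:
  steps:
    - {"dr": [0,0,0],"offset": [0.002,0.002,0.08],"hand": 0.4}
    - {"dr": [0,0,0],"offset": [0.002,0.002,0.18],"hand": 0.4}
    - {"dr": [0,0,0],"offset": [0.002,0.002,0.28],"hand": 0.4}
    - {"dr": [0,0,0],"offset": [0.002,0.002,0.34],"hand": 0.4}
    - {"dr": [0,0,0],"offset": [0.002,0.002,0.37],"hand": 0.4}

```text
time_s: 20.2
ee_pos: [0.4706, -0.1063, 0.2193]
ee_rot: [[-0.001, 1.0, -0.007], [1.0, 0.001, 0.003], [0.003, -0.007, -1.0]]
force: [-1.0, -0.7, -1.0]
opening: 0.0458
grasp_force: 26.2
```

Request:
move_arm:
  steps:
    - {"dr": [0,0,0],"offset": [0,0,0.01],"hand": 0.4}
    - {"dr": [0,0,0],"offset": [0,0,0.015],"hand": 0.4}
    - {"dr": [0,0,0],"offset": [0,0,0.015],"hand": 0.4}
    - {"dr": [0,0,0],"offset": [0,0,0.015],"hand": 0.4}

```text
time_s: 20.53
ee_pos: [0.4737, -0.1085, 0.2196]
ee_rot: [[0.0, 1.0, 0.002], [1.0, -0.0, -0.001], [-0.001, 0.002, -1.0]]
force: [0.3, -0.0, -0.0]
opening: 0.0458
grasp_force: 26.2
```

```bash
python3 -c "
from h import *
plan([([.4725,-.1095,.0565],0)])"
```

```text
t 20.53 grasp [ 0.474  -0.1086  0.0646] yaw -0.03 tilt [ 0.002 -0.001 -1.   ] F [ 0.3 -0.  -0. ] open 0.0458 gf 26.2 j6 70
-> [0.4725, -0.1095, 0.0565] 0 offset [-0.003 -0.005  0.027] drz -0.0001 rows 0.2
```

Request:
move_arm:
  steps:
    - {"dr": [0,0,0],"offset": [-0.003,-0.003,0.008],"hand": 0.4}
    - {"dr": [0,0,0],"offset": [-0.003,-0.003,0.015],"hand": 0.4}
    - {"dr": [0,0,0],"offset": [-0.003,-0.003,0.022],"hand": 0.4}
    - {"dr": [0,0,0],"offset": [-0.003,-0.003,0.022],"hand": 0.4}
    - {"dr": [0,0,0],"offset": [-0.003,-0.003,0.022],"hand": 0.4}

```text
time_s: 20.95
ee_pos: [0.4719, -0.1093, 0.2117]
ee_rot: [[0.001, 1.0, -0.0], [1.0, -0.001, 0.0], [0.0, -0.0, -1.0]]
force: [-0.0, -0.9, -1.1]
opening: 0.0456
grasp_force: 26.2
```

Request:
move_arm:
  steps:
    - {"dr": [0,0,0],"offset": [0,0,0.003],"hand": 0.4}
    - {"dr": [0,0,0],"offset": [0,0,0.006],"hand": 0.4}
    - {"dr": [0,0,0],"offset": [0,0,0.006],"hand": 0.4}
    - {"dr": [0,0,0],"offset": [0,0,0.006],"hand": 0.4}

```text
time_s: 21.28
ee_pos: [0.4722, -0.1094, 0.2101]
ee_rot: [[0.001, 1.0, 0.001], [1.0, -0.001, -0.0], [-0.0, 0.001, -1.0]]
force: [0.3, -0.2, -0.5]
opening: 0.0458
grasp_force: 26.2
```

Request:
move_arm:
  steps:
    - {"dr": [0,0,0],"offset": [0,0,0.003],"hand": 0.4}
    - {"dr": [0,0,0],"offset": [0,0,0.005],"hand": 0.4}
    - {"dr": [0,0,0],"offset": [0,0,0.005],"hand": 0.4}
    - {"dr": [0,0,0],"offset": [0,0,0.005],"hand": 0.4}

```text
time_s: 21.62
ee_pos: [0.4726, -0.1095, 0.2093]
ee_rot: [[0.001, 1.0, 0.002], [1.0, -0.001, -0.001], [-0.001, 0.002, -1.0]]
force: [-0.2, 0.0, 5.2]
opening: 0.0459
grasp_force: 26.6
```

Contact is at 5 N with no sideways force, so the lime is centred. I release it.

Request:
move_arm:
  squeeze: 20
  steps:
    - {"dr": [0,0,0],"offset": [0,0,0.002],"hand": 0.5}
    - {"dr": [0,0,0],"offset": [0,0,0.002],"hand": 0.55}
    - {"dr": [0,0,0],"offset": [0,0,0.002],"hand": 0.6}
    - {"dr": [0,0,0],"offset": [0,0,0.002],"hand": 0.66}
    - {"dr": [0,0,0],"offset": [0,0,0.002],"hand": 0.74}

```text
time_s: 22.03
ee_pos: [0.4718, -0.1092, 0.2077]
ee_rot: [[0.001, 1.0, -0.001], [1.0, -0.001, 0.0], [0.0, -0.001, -1.0]]
force: [-1.1, -0.5, 0.3]
opening: 0.0632
grasp_force: 0.0
```

Request:
move_arm:
  steps:
    - {"dr": [0,0,0],"offset": [0,0,0],"hand": 0.85}
    - {"dr": [0,0,0],"offset": [0,0,0],"hand": 1}
    - {"dr": [0,0,0],"offset": [0,0,0],"hand": 1}
    - {"dr": [0,0,0],"offset": [0,0,-0.05],"hand": 1}
    - {"dr": [0,0,0],"offset": [0,0,-0.15],"hand": 1}

```text
time_s: 22.45
ee_pos: [0.47, -0.1086, 0.2502]
ee_rot: [[0.001, 1.0, -0.007], [1.0, -0.001, 0.003], [0.003, -0.007, -1.0]]
force: [-0.4, 0.5, -0.0]
opening: 0.0853
grasp_force: 0.0
```

Request:
move_arm:
  steps:
    - {"dr": [0,0,0],"offset": [0,0,-0.13],"hand": 1}
    - {"dr": [0,0,0],"offset": [0,0,-0.26],"hand": 1}
    - {"dr": [0,0,0],"offset": [0,0,-0.38],"hand": 1}
    - {"dr": [0,0,0],"offset": [0,0,-0.45],"hand": 1}
    - {"dr": [0,0,0],"offset": [0,0,-0.45],"hand": 1}

```text
time_s: 22.87
ee_pos: [0.4736, -0.1099, 0.3933]
ee_rot: [[0.001, 1.0, 0.009], [1.0, -0.001, -0.003], [-0.003, 0.009, -1.0]]
force: [-0.3, -0.0, 1.1]
opening: 0.085
grasp_force: 0.0
```

```bash
python3 - <<'E'
from h import *
c=cam('wrist');save(c,'w7.png');print(bot.read_state()['time_s'])
p=cloud(c,c['depth']>0)
for n,y in [('lemon',.08),('yellow',-.017),('lime',-.1095)]:
    q=p[(p[:,2]>.036)&(p[:,2]<.1)&(abs(p[:,1]-y)<.045)&(abs(p[:,0]-.473)<.05)]
    if len(q)>10:print(n,len(q),np.percentile(q,[1,50,99],axis=0).round(4))
c=cam('top')
for k in ['jigger','the_muddler','matches']:
    for o in bot.outline_of(k,c)[:1]:print(k,np.median(cloud(c,o['mask']),0).round(3))
E
```

```text
22.9167
lemon 254 [[0.4582 0.0397 0.0446]
 [0.4725 0.0455 0.0524]
 [0.4867 0.0499 0.058 ]]
yellow 2865 [[ 0.4469 -0.044   0.0524]
 [ 0.4732 -0.0179  0.0666]
 [ 0.4994  0.0082  0.074 ]]
lime 1653 [[ 0.4508 -0.1313  0.0445]
 [ 0.4736 -0.1066  0.0594]
 [ 0.4957 -0.0867  0.0665]]
the_muddler [0.669 0.049 0.024]
matches [ 0.457 -0.456  0.016]
```

View pics/w7.png

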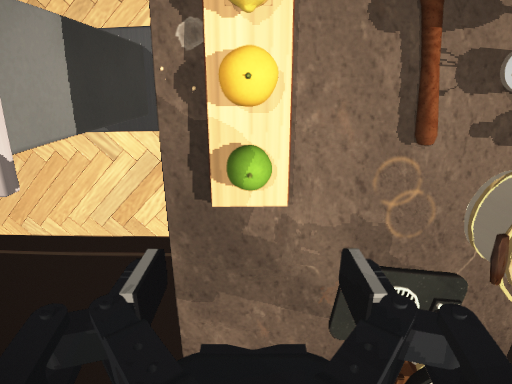

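The lime is seated at (249,167) with its top at 0.0665 m (about 0.067 m expected). The round fruit at (248,76) and the lemon's end at (247,3) are in place. I'll hand the job in.

```bash
python3 -c "
from cell import bot
print(bot.sign_off())"
```

```text
the job is handed in; nothing more can be done
None
```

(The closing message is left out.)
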